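# Check the sample shuttles and close the lane of the one that binds

## Robot

A 6-joint arm with a two-finger parallel gripper is mounted at the origin on a cart in front of the work surface, level with it; the furniture and walls round the work are solid. World frame = base frame: x ahead of the robot, y to its left, z up, the work surface at z = 0. Lengths are in mm, angles in rad, forces in N, time in s.
With the tool pointing down it reaches from about 275 to 1000 mm from the base axis. Payload 8.4 kg.
Tool frame: the origin (TCP) lies at the centre of the arm's flange, where the gripper is bolted on; the fingertips stand 173 mm ahead of it and the grasp point (between the pads) lies 155 mm ahead of it; z points along the fingers, y is the direction in which the jaws open and shut (so a half turn about z gives the same grasp; the last joint's range is limited). The gripper opens to 85 mm and grips with 20 to 120 N. Pads are 22 mm wide; open, the fingers measure 114 mm over their backs; the gripper's body (76 mm by 85 mm) begins 54 mm behind the grasp point. The pads swing forward as they close: fully open they stand 13 mm farther back than shut.
Start: joints at [1.126, 0.353, 1.633, -0, 1.155, -0.002], TCP at [267.794, 564.726, 404.681] pointing down, gripper open.
Joint ranges: [-2.63, 2.63], [-0.92, 2.1], [0.06, 2.66], [-1.3, 4.44], [0, 2.69], [-3.02, 3.02]. Speed limits (rad/s): [2.22, 2.22, 2.79, 3.14, 3.14, 3.14].

## Interface

Orientations are given as [roll, pitch, yaw] about the fixed x, y, z axes, in that order (R = Rz(yaw) Ry(pitch) Rx(roll)).
In Python, from rig import sense, grab_frame, camera_model, sign_off gives the robot as it stands. The module is installed in compiled form; this text tells all that it offers.
- The arm moves only by the tool step_arm, never from a script. Its argument "commands" is a list of rows, each a list of 3 entries, a list of its own where there are three numbers: the shift along the tool's x, y, z in mm, then the turn about the tool's z in rad, then the opening, from 0 (shut) to 1 (fully open). A call has 1 to 20 rows; each row shifts and turns the pose as measured when the row begins, along the tool's axes as they then stand; what a row does not reach is not made up. A row lasts 1/8 s, in which the tool goes at most 62.5 mm and 10.7 degrees, less where a joint would pass 70% of its speed; a pose out of reach is approached as far as the arm can. A call with a gripper value outside its range is refused whole. The fingers move at their own pace and stop on an object; "force" is the grip in N (left out, the last holds). Time passes only in rows, so rows that do not move let the fingers close. It gives the time, the measured TCP pose, the force and the opening at its end, in the units of the state.
- sense(): the state, without advancing time (a new reading comes with each control period).
- grab_frame(name): name is "scene" or "top"; returns the picture (384x512x3 uint8, blue, green, red); there is no depth.
- camera_model(name): a dict with "fx", "fy", "cx", "cy" (pixels), "R" (3x3) and "t" (3): a world point X has camera coordinates R X + t. Camera axes: x right, y down, z forward; pixel columns grow to the right and rows downward; lengths in mm; the calibration is good to about 2 mm. A picture is of the moment at which its call begins. camera_model takes no time and is no camera call.
- sign_off(): hands the job in, once; it reports no verdict.
The state is a dict: "clock": time; "qpos": joint angles; "qvel": joint speeds; "joint_efforts": joint torques, N m; "eef_pos": TCP position; "tcp_rot": TCP orientation; "contact_force": force on the tool from outside, world axes, zero at the start; "wrist_torque": the same for the moment, N m; "opening": opening from 0.0 (shut) to 1.0 (fully open).
Only numpy, scipy, OpenCV 4.12 (cv2) and the standard library are available. Lean on these libraries where they do the work, as an engineer would, in place of code of your own. Each camera call takes 0.05 s, during which the arm holds its last target. There are 200 camera calls.

## Task

Run a travel check on the three sliding sample shuttles of the grey test bed: first push every shuttle by its blue tab from the near end (the side with the small red arms) outward as far as it will go, and leave it there; two of them reach the far stop, one jams about half-way. When all three have been tried, push the jammed one fully back home to its near stop and then swing the red arm of that same guide all the way across the mouth of the guide to close it. Leave the two good shuttles fully out, their red arms parked, and the things round the bed where they are.

Things in the scene. Friction and masses are not known exactly. Their poses are not given: they have to be found in the camera images.
- test_bed: Fixed grey metal plate 290 x 270 x 10 mm with three parallel covered guides. Origin at table height on the middle guide; +x runs along the guides from the near end (red arms) to the far end, +y left, z up; the plate spans x -170 to 120 mm. Guide centre lines: y = +75 (a), 0 (b), -75 mm (c); covers 30 mm wide, tops 32 mm up. Turned up to 0.3 rad.
- shuttle_a (a joint): Travel in m of the left (seen from the near end) shuttle along the bed's +x: 0 = home at the near stop, 0.10 = fully out at the far stop; starts at 0 to 0.02, stays where left, takes 2 to 3 N to push. One of the three (a different one each time, not visible) jams solidly at about 0.05 on the way out and runs freely back; the other two run all the way.
- tab_a (a point): On the upright blue push tab of that shuttle, 70 mm above the table, on the guide's centre line. Tab: 12 mm thick along the travel, 30 mm wide, 49 to 90 mm above the table, in the middle of the white block (40 mm long, 36 mm wide, top 49.5 mm up). At travel 0 it is at x = -45 mm in the bed's frame. Push it from either side with closed fingers.
- shuttle_b (a joint): Travel in m of the middle shuttle along the bed's +x: 0 = home at the near stop, 0.10 = fully out at the far stop; starts at 0 to 0.02, stays where left, takes 2 to 3 N to push. One of the three (a different one each time, not visible) jams solidly at about 0.05 on the way out and runs freely back; the other two run all the way.
- tab_b (a point): On the upright blue push tab of that shuttle, 70 mm above the table, on the guide's centre line. Tab: 12 mm thick along the travel, 30 mm wide, 49 to 90 mm above the table, in the middle of the white block (40 mm long, 36 mm wide, top 49.5 mm up). At travel 0 it is at x = -45 mm in the bed's frame. Push it from either side with closed fingers.
- shuttle_c (a joint): Travel in m of the right shuttle along the bed's +x: 0 = home at the near stop, 0.10 = fully out at the far stop; starts at 0 to 0.02, stays where left, takes 2 to 3 N to push. One of the three (a different one each time, not visible) jams solidly at about 0.05 on the way out and runs freely back; the other two run all the way.
- tab_c (a point): On the upright blue push tab of that shuttle, 70 mm above the table, on the guide's centre line. Tab: 12 mm thick along the travel, 30 mm wide, 49 to 90 mm above the table, in the middle of the white block (40 mm long, 36 mm wide, top 49.5 mm up). At travel 0 it is at x = -45 mm in the bed's frame. Push it from either side with closed fingers.
- barrier_a (a joint): Angle in rad of the small red arm at the near end of the left (seen from the near end) guide: 0 = parked, pointing to the bed's -x; 1.57 = closed against its stop, pointing to the bed's -y across the mouth of that guide. Grows counter-clockwise seen from above; starts at 0 to 0.15; stays where left; about 1.5 N at its knob moves it.
- knob_a (a point): Centre, 40 mm above the table, of the upright black knob at the end of that red arm: 12 mm diameter, 25 to 52 mm above the table. It moves on a radius of 44 mm about the pivot at x = -105 mm, y = guide's y + 30 mm in the bed's frame. Arm 10 mm wide, 22 to 28 mm above the table; nothing higher than 30 mm stands on the plate between neighbouring arms.
- barrier_b (a joint): Angle in rad of the small red arm at the near end of the middle guide: 0 = parked, pointing to the bed's -x; 1.57 = closed against its stop, pointing to the bed's -y across the mouth of that guide. Grows counter-clockwise seen from above; starts at 0 to 0.15; stays where left; about 1.5 N at its knob moves it.
- knob_b (a point): Centre, 40 mm above the table, of the upright black knob at the end of that red arm: 12 mm diameter, 25 to 52 mm above the table. It moves on a radius of 44 mm about the pivot at x = -105 mm, y = guide's y + 30 mm in the bed's frame. Arm 10 mm wide, 22 to 28 mm above the table; nothing higher than 30 mm stands on the plate between neighbouring arms.
- barrier_c (a joint): Angle in rad of the small red arm at the near end of the right guide: 0 = parked, pointing to the bed's -x; 1.57 = closed against its stop, pointing to the bed's -y across the mouth of that guide. Grows counter-clockwise seen from above; starts at 0 to 0.15; stays where left; about 1.5 N at its knob moves it.
- knob_c (a point): Centre, 40 mm above the table, of the upright black knob at the end of that red arm: 12 mm diameter, 25 to 52 mm above the table. It moves on a radius of 44 mm about the pivot at x = -105 mm, y = guide's y + 30 mm in the bed's frame. Arm 10 mm wide, 22 to 28 mm above the table; nothing higher than 30 mm stands on the plate between neighbouring arms.
- soil_jar_mid (a point): Centre of a bystander: soil jar with a purple lid, 91 mm wide, 70 mm tall. Leave it where it is.
- bottle_extract_mid (a point): Centre of a bystander: open white bottle, 43 mm wide, 78 mm tall. Leave it where it is.
- bottle_reagent_mid (a point): Centre of a bystander: white capped bottle, 46 mm wide, 80 mm tall. Leave it where it is.
- soil_tin_3_mid (a point): Centre of a bystander: small white round tin, 57 mm wide, 28 mm tall. Leave it where it is.

How it is judged (in metres and radians):
On the way, in this order (a step that is already met when the one before it is completed fails the run):
1. all three shuttles have been pushed out as far as they go: two at the far stop (over 90 mm), the third at least 40 mm out; no red arm closed (((value of joint shuttle_a above 0.04 m and value of joint each of barrier_a, barrier_b, barrier_c below 0.35 rad and value of joint each of shuttle_b, shuttle_c above 0.09 m) or (value of joint each of shuttle_a, shuttle_c above 0.09 m and value of joint each of barrier_a, barrier_b, barrier_c below 0.35 rad and value of joint shuttle_b above 0.04 m) or (value of joint each of shuttle_a, shuttle_b above 0.09 m and value of joint each of barrier_a, barrier_b, barrier_c below 0.35 rad and value of joint shuttle_c above 0.04 m))), for 0.2 s.
2. the jammed shuttle is back home (within 12 mm of its near stop), the other two still out, no red arm closed yet (((value of joint shuttle_a below 0.012 m and value of joint each of barrier_a, barrier_b, barrier_c below 0.35 rad and value of joint each of shuttle_b, shuttle_c above 0.09 m) or (value of joint each of shuttle_a, shuttle_c above 0.09 m and value of joint each of barrier_a, barrier_b, barrier_c below 0.35 rad and value of joint shuttle_b below 0.012 m) or (value of joint each of shuttle_a, shuttle_b above 0.09 m and value of joint each of barrier_a, barrier_b, barrier_c below 0.35 rad and value of joint shuttle_c below 0.012 m))), for 0.2 s.
3. the red arm of the jammed shuttle's guide is closed (((value of joint shuttle_a below 0.012 m and value of joint barrier_a above 1.35 rad and value of joint each of shuttle_b, shuttle_c above 0.09 m and value of joint each of barrier_b, barrier_c below 0.35 rad) or (value of joint each of shuttle_a, shuttle_c above 0.09 m and value of joint each of barrier_a, barrier_c below 0.35 rad and value of joint shuttle_b below 0.012 m and value of joint barrier_b above 1.35 rad) or (value of joint each of shuttle_a, shuttle_b above 0.09 m and value of joint each of barrier_a, barrier_b below 0.35 rad and value of joint shuttle_c below 0.012 m and value of joint barrier_c above 1.35 rad))), for 0.2 s.
At the end, for the whole second after the job is handed in: The shuttle that jams is home (travel under 12 mm) and the red arm of its guide is closed (over 1.35 of 1.57 rad); the other two shuttles are out at the far stop (travel over 90 of 100 mm) with their red arms parked (under 0.35 rad); shuttles and arms are at rest (((value of joint shuttle_a below 0.012 m and value of joint barrier_a above 1.35 rad and value of joint each of shuttle_b, shuttle_c above 0.09 m and value of joint each of barrier_b, barrier_c below 0.35 rad) or (value of joint each of shuttle_a, shuttle_c above 0.09 m and value of joint each of barrier_a, barrier_c below 0.35 rad and value of joint shuttle_b below 0.012 m and value of joint barrier_b above 1.35 rad) or (value of joint each of shuttle_a, shuttle_b above 0.09 m and value of joint each of barrier_a, barrier_b below 0.35 rad and value of joint shuttle_c below 0.012 m and value of joint barrier_c above 1.35 rad)) and velocity of joint shuttle_a between -0.02 and 0.02 m/s and velocity of joint shuttle_b between -0.02 and 0.02 m/s and velocity of joint shuttle_c between -0.02 and 0.02 m/s and velocity of joint barrier_a between -0.02 and 0.02 rad/s and velocity of joint barrier_b between -0.02 and 0.02 rad/s and velocity of joint barrier_c between -0.02 and 0.02 rad/s); the robot touches nothing.
It fails at once if a bystander is shifted by more than 3 cm (distance of any of soil_jar_mid, bottle_extract_mid, bottle_reagent_mid, soil_tin_3_mid from where it was at the start of the episode above 0.03 m).
It also fails if it takes over 58 s, if anything falls off the work surface, if the arm or the gripper's body presses on something with over 40 N, if the wrist force passes 120 N, or if a joint passes its speed limit or range.

## Working session

There is one attempt and no reset: what is moved stays moved. The work goes in short steps, Python scripts to look and compute and a tool call to move; the robot and the scene stay as the last step left them, time stands still between calls to the robot, and variables do not carry over. Pictures are saved under pics/ and viewed, about 8 in all and at most 12, crops included, and the job is handed in when it is done.

Besides the shell and the picture viewer there is one more tool, called after ">>>" as name([rows], argument=value, ...), one row to a line, values as JSON. step_arm: Moves the arm, as the interface text tells. Its arguments: {"type":"object","properties":{"commands":{"type":"array","items":{"type":"array"}},"force":{"type":"number"}},"required":["commands"]}

```bash
mkdir -p pics
python3 - <<'E'
from rig import *
import cv2,numpy as np
for n in("scene","top"):
    f=grab_frame(n);cv2.imwrite(f"pics/{n}0.png",f)
    m=camera_model(n);print(n,m["fx"],m["cx"],m["cy"],np.round(m["R"],3).tolist(),np.round(m["t"],1))
a=cv2.imread("pics/scene0.png");b=cv2.imread("pics/top0.png")
s=sense();print(s)
E
```

```text
scene 468.4260094004509 242.66311597058805 196.46494632195405 [[0.875, -0.485, -0.019], [-0.3, -0.51, -0.806], [0.381, 0.711, -0.591]] [-452.1  215.6 1103.2]
top 355.65102565440765 263.42086033919094 191.90997316577165 [[-0.014, -1.0, -0.009], [-0.991, 0.015, -0.131], [0.131, 0.007, -0.991]] [  12.5  533.1 1113.5]
{'clock': 0.1, 'qpos': array([ 1.12561684e+00,  3.53600346e-01,  1.63407503e+00,  3.51091738e-05,
        1.15520530e+00, -2.38779059e-03]), 'qvel': array([-2.00254192e-04, -1.32659503e-03, -2.33554164e-03, -7.33522637e-04,
       -1.68946645e-03,  5.50065277e-05]), 'joint_efforts': array([ 7.27656534e-04, -6.06359482e+01, -3.42819858e+01, -1.23230307e-04,
        4.02204838e-03,  1.22203141e-05]), 'eef_pos': array([267.68475987, 564.53472215, 404.01668016]), 'tcp_rot': array([-3.14030471e+00, -3.51777500e-05,  2.69878674e+00]), 'contact_force': array([0.39744338, 0.05354943, 0.49730725]), 'wrist_torque': array([-0.05934633,  0.00118383,  0.00262499]), 'opening': 1.0021062690093676}
```

View pics/top0.png

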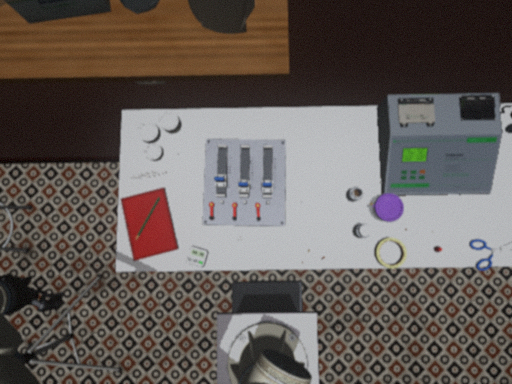

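View pics/scene0.png

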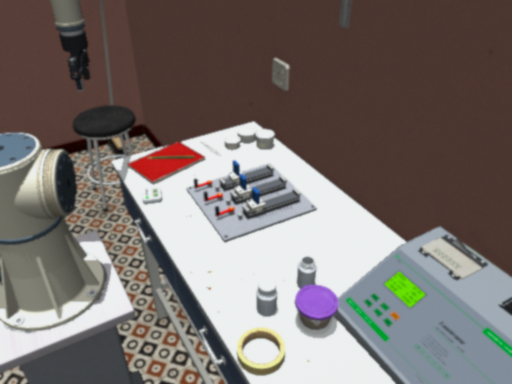

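The top view shows the bed at columns 205–286, rows 139–225, with blue tabs near (221,178), (244,185) and (267,184) and red arms near row 210. The scene view shows the same bed around (250,200). The jar and bottles are well off to its right. Next I measure.

```bash
cat > h.py <<'E'
from rig import *
import cv2,numpy as np
def ray(n,u,v,z):
    m=camera_model(n);R=np.array(m["R"]);t=np.array(m["t"])
    C=-R.T@t;d=R.T@np.array([(u-m["cx"])/m["fx"],(v-m["cy"])/m["fy"],1]);return (C+d*(z-C[2])/d[2])
def tri(u1,u2):
    A=[];b=[]
    for n,(u,v) in(("top",u1),("scene",u2)):
        m=camera_model(n);R=np.array(m["R"]);t=np.array(m["t"])
        for k,(p,f,c) in enumerate(((u,m["fx"],m["cx"]),(v,m["fy"],m["cy"]))):
            q=(p-c)/f;A.append(R[k]-q*R[2]);b.append(q*t[2]-t[k])
    return np.linalg.lstsq(np.array(A),np.array(b),rcond=None)[0]
def blobs(f,lo,hi,box,amin=4):
    x0,y0,x1,y1=box;h=cv2.cvtColor(f[y0:y1,x0:x1],cv2.COLOR_BGR2HSV);m=cv2.inRange(h,lo,hi)
    n,l,s,c=cv2.connectedComponentsWithStats(m)
    return [(round(c[i][0]+x0,1),round(c[i][1]+y0,1),int(s[i][4]),(s[i][:4]+[x0,y0,0,0]).tolist()) for i in range(1,n) if s[i][4]>=amin]
BOX={"top":(200,135,292,230),"scene":(180,150,320,245)}
BLUE=((100,150,50),(130,255,255));RED1=((0,130,60),(10,255,255));
E
python3 - <<'E'
from h import *
for n in BOX:
    f=cv2.imread(f"pics/{n}0.png")
    print(n,"C",np.round(-np.array(camera_model(n)["R"]).T@np.array(camera_model(n)["t"])))
    for c,col,z in(("blue",BLUE,75),("red",RED1,25)):
        for b in sorted(blobs(f,*col,BOX[n])): print(c,b,np.round(ray(n,b[0],b[1],z)))
f=cv2.imread("pics/top0.png")
h=cv2.cvtColor(f,cv2.COLOR_BGR2HSV);m=np.zeros(f.shape[:2],np.uint8)
x0,y0,x1,y1=BOX["top"];m[y0:y1,x0:x1]=cv2.inRange(f[y0:y1,x0:x1],(0,0,0),(205,205,205))
cs=max(cv2.findContours(m,0,2)[0],key=cv2.contourArea);r=cv2.minAreaRect(cs);print(r)
for p in cv2.boxPoints(r): print(np.round(ray("top",*p,10)))
cv2.imwrite("pics/a.png",np.hstack([cv2.resize(f[135:230,200:292],None,fx=4.3,fy=4.3,interpolation=2),cv2.resize(cv2.imread("pics/scene0.png")[155:240,180:320],(400,int(95*4.3)),interpolation=2)])[:, :800])
E
```

```text
top C [ 383.   -4. 1174.]
blue (np.float64(218.9), np.float64(178.6), 15, [216, 178, 7, 3]) [572. 143.  75.]
blue (np.float64(242.7), np.float64(184.1), 17, [239, 183, 8, 3]) [554.  69.  75.]
blue (np.float64(266.8), np.float64(184.4), 15, [264, 183, 7, 3]) [551.  -6.  75.]
red (np.float64(211.6), np.float64(209.1), 22, [210, 203, 4, 13]) [481. 174.  25.]
red (np.float64(234.4), np.float64(205.4), 10, [233, 204, 4, 4]) [492. 100.  25.]
red (np.float64(234.4), np.float64(212.5), 12, [234, 209, 2, 8]) [469. 100.  25.]
red (np.float64(257.4), np.float64(209.6), 16, [256, 204, 3, 13]) [477.  25.  25.]
scene C [  40. -893.  817.]
blue (np.float64(235.8), np.float64(167.0), 32, [234, 162, 4, 12]) [572. 137.  75.]
blue (np.float64(242.8), np.float64(180.3), 52, [240, 175, 6, 13]) [556.  66.  75.]
blue (np.float64(255.4), np.float64(193.8), 63, [253, 188, 6, 14]) [554.  -8.  75.]
red (np.float64(188.5), np.float64(157.3), 247, [180, 150, 23, 19]) [503. 336.  25.]
red (np.float64(204.9), np.float64(183.4), 26, [197, 181, 14, 6]) [485. 174.  25.]
red (np.float64(215.4), np.float64(196.4), 34, [207, 194, 15, 6]) [483.  99.  25.]
red (np.float64(226.7), np.float64(210.8), 34, [219, 208, 15, 7]) [480.  23.  25.]
((245.49996948242188, 181.99996948242188), (93.99998474121094, 90.99998474121094), 90.0)
[734. 216.  10.]
[728. -91.  10.]
[413. -83.  10.]
[418. 213.  10.]
```

View pics/a.png

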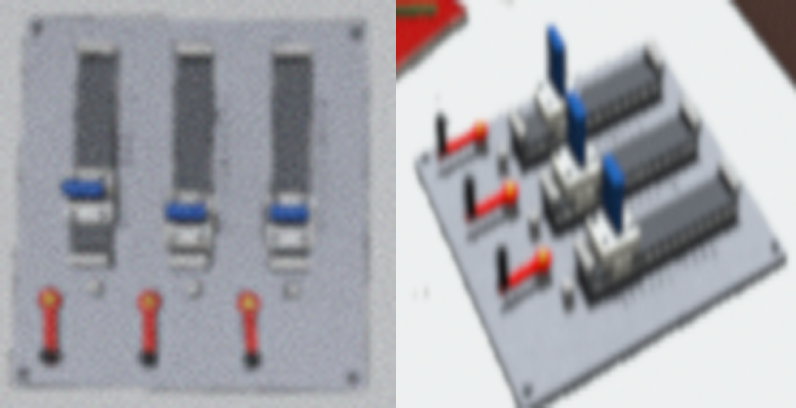

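The crop shows the pivots (yellow) at crop pixels (50,297), (149,300) and (248,302). The black knobs are near row 358. The plate corners are near (20,12), (370,20), (362,390) and (10,385). Shuttle a starts furthest out, and all arms are parked.

Run:
```python
from h import *
g=lambda x,y,z:ray("top",200+(x+.5)/4.3-.5,135+(y+.5)/4.3-.5,z)
f=cv2.imread("pics/top0.png")
P=[];Q=[]
for (x,y,z),q in {(50,297,28):(-105,105),(149,300,28):(-105,30),(248,302,28):(-105,-45),(37,27,12):(110,125),(357,32,12):(110,-125),(352,378,12):(-160,-125),(23,375,12):(-160,125)}.items():
    P.append(g(x,y,z)[:2]);Q.append(q)
# corner screws only give symmetric info; fit rigid
P=np.array(P);Q=np.array(Q,float)
for idx in(range(7),range(3),range(3,7)):
    p=P[list(idx)];q=Q[list(idx)];pc=p-p.mean(0);qc=q-q.mean(0)
    th=np.arctan2((qc[:,0]*pc[:,1]-qc[:,1]*pc[:,0]).sum(),(qc*pc).sum())
    R=np.array([[np.cos(th),-np.sin(th)],[np.sin(th),np.cos(th)]]);t=p.mean(0)-R@q.mean(0)
    print(th,np.round(t,1),np.round(p-(q@R.T+t),1).tolist())
for k in((50,357),(148,358),(250,358)): print("knob",np.round(g(*k,50)))
ts=[(218.9,178.6),(242.7,184.1),(266.8,184.4)];ss=[(235.8,167),(242.8,180.3),(255.4,193.8)]
for a,b in zip(ts,ss): print("tab",np.round(tri(a,b)))
```

```text
-0.03210666250796185 [598.4  66.6] [[1.4, -0.6], [0.4, -0.3], [0.2, 0.1], [-0.2, 0.0], [-0.4, -0.2], [0.3, 0.7], [-1.8, 0.3]]
-0.040342374567635744 [598.8  65.5] [[0.1, -0.3], [-0.3, -0.0], [0.1, 0.4]]
-0.03139674354392488 [597.8  66.9] [[0.4, -0.3], [0.0, -0.5], [0.8, 0.6], [-1.2, 0.2]]
knob [452. 171.  50.]
knob [450.  99.  50.]
knob [449.  24.  50.]
tab [574. 144.  71.]
tab [555.  68.  74.]
tab [553.  -7.  75.]
```

Bed pose is origin ≈ (598.5, 66.5), yaw ≈ −0.033. Travels at the start are a ≈ 18 mm, b ≈ 2 mm and c ≈ 2 mm. I'll align the tool (x = bed −x, y = bed +y), shut the fingers and go behind tab a.

>>> step_arm([
  [[0, 0, 0], -0.137, 0],
  [[0, 0, 0], -0.137, 0],
  [[0, 0, 0], -0.136, 0],
  [[-27, -41, 10], 0, 0],
  [[-27, -41, 10], 0, 0],
  [[-27, -41, 10], 0, 0],
  [[-27, -41, 10], 0, 0],
  [[-27, -41, 10], 0, 0],
  [[-27, -41, 10], 0, 0],
  [[-27, -41, 10], 0, 0],
  [[-27, -41, 10], 0, 0],
  [[-27, -41, 10], 0, 0],
  [[-27, -41, 10], 0, 0],
  [[0, 0, 0], 0, 0],
])

```text
clock: 1.85
eef_pos: [536.5, 136.3, 297.8]
tcp_rot: [-3.138, -0.004, 3.125]
contact_force: [0.2, 0.6, 0.3]
opening: -0.0
```

>>> step_arm([
  [[11, 8, 0], 0.016, 0],
  [[0, 0, 30], 0, 0],
  [[0, 0, 34], 0, 0],
  [[0, 0, 0], 0, 0],
])

```text
clock: 2.35
eef_pos: [521.3, 148.8, 233.5]
tcp_rot: [-3.139, -0.004, 3.109]
contact_force: [0.1, 0.8, 1.1]
opening: 0.002
```

Run:
```python
from h import *
s=sense();print(s["eef_pos"],s["tcp_rot"])
f=grab_frame("scene");g=grab_frame("top")
cv2.imwrite("pics/b.png",np.hstack([cv2.resize(g[120:240,190:300],(400,436),interpolation=2),cv2.resize(f[120:240,180:290],(400,436),interpolation=2)]))
```

```text
[521.34231656 148.75363372 233.52446337] [-3.13874954 -0.00429218  3.1087613 ]
```

View pics/b.png

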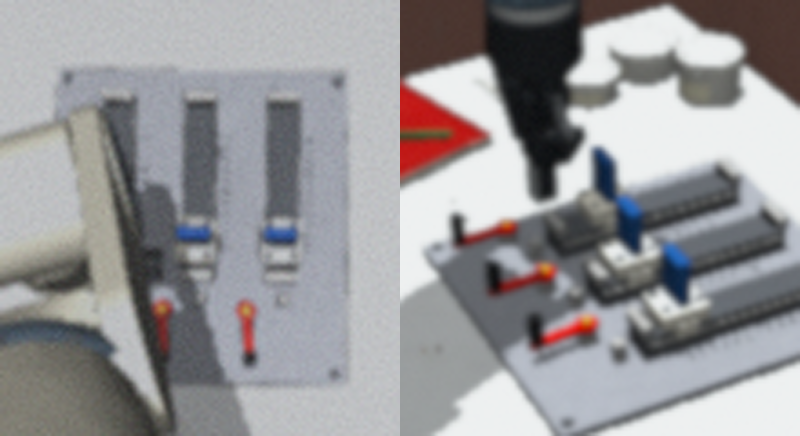

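The right half of the picture shows the shut fingers standing behind tab a, clear of the arms. I'll shift −4 in y and start to push.

>>> step_arm([
  [[-10, -4, 0], 0, 0],
  [[-10, 0, 0], 0, 0],
  [[-8, 0, 0], 0, 0],
  [[-8, 0, 0], 0, 0],
  [[-8, 0, 0], 0, 0],
  [[-8, 0, 0], 0, 0],
  [[-8, 0, 0], 0, 0],
])

```text
clock: 3.32
eef_pos: [587.1, 143.4, 239.4]
tcp_rot: [3.142, 0.003, 3.109]
contact_force: [-2.7, 0.5, 1.5]
opening: -0.003
```

>>> step_arm([
  [[-6, 0, 2], 0, 0],
  [[-6, 0, 2], 0, 0],
  [[-6, 0, 1], 0, 0],
  [[-6, 0, 1], 0, 0],
])

```text
clock: 3.82
eef_pos: [612.8, 142.3, 233.0]
tcp_rot: [-3.141, 0.002, 3.109]
contact_force: [-2.5, 0.2, 2.0]
opening: -0.002
```

>>> step_arm([
  [[-6, 0, 0], 0, 0],
  [[-6, 0, 0], 0, 0],
  [[-5, 0, 0], 0, 0],
  [[-4, 0, 0], 0, 0],
  [[-4, 0, 0], 0, 0],
  [[-4, 0, 0], 0, 0],
])

```text
clock: 4.58
eef_pos: [641.3, 141.4, 232.6]
tcp_rot: [-3.14, -0.006, 3.108]
contact_force: [-27.4, 2.5, 22.0]
opening: 0.004
```

Tab a is at the far stop, with force 27 N at the expected position. Next is b.

>>> step_arm([
  [[10, 0, 0], 0, 0],
  [[25, 0, 0], 0, 0],
  [[30, 0, 0], 0, 0],
  [[30, 0, 0], 0, 0],
  [[22, 0, 0], 0, 0],
  [[0, -30, 0], 0, 0],
  [[0, -30, 0], 0, 0],
  [[0, -14, 0], 0, 0],
  [[0, 0, 0], 0, 0],
])

```text
clock: 5.7
eef_pos: [520.9, 70.2, 234.4]
tcp_rot: [3.141, 0.007, 3.11]
contact_force: [-0.6, 0.2, 0.6]
opening: 0.001
```

>>> step_arm([
  [[-8, -2, 0], 0, 0],
  [[-8, 0, 0], 0, 0],
  [[-8, 0, 0], 0, 0],
  [[-8, 0, 0], 0, 0],
  [[-8, 0, 0], 0, 0],
  [[-6, 0, 0], 0, 0],
  [[-5, 0, 0], 0, 0],
])

```text
clock: 6.58
eef_pos: [575.2, 68.3, 234.2]
tcp_rot: [3.141, 0.005, 3.111]
contact_force: [-2.7, -0.5, 1.1]
opening: 0.002
```

>>> step_arm([
  [[-4, 0, 0], 0, 0],
  [[-4, 0, 0], 0, 0],
  [[-4, 0, 0], 0, 0],
  [[-4, 0, 0], 0, 0],
  [[-4, 0, 0], 0, 0],
  [[-4, 0, 0], 0, 0],
])

```text
clock: 7.32
eef_pos: [600.6, 67.4, 234.2]
tcp_rot: [3.141, 0.004, 3.111]
contact_force: [-2.2, -0.7, 0.7]
opening: -0.001
```

>>> step_arm([
  [[-6, 0, 0], 0, 0],
  [[-6, 0, 0], 0, 0],
  [[-6, 0, 0], 0, 0],
  [[-5, 0, 0], 0, 0],
  [[-4, 0, 0], 0, 0],
  [[-4, 0, 0], 0, 0],
  [[-4, 0, 0], 0, 0],
  [[-4, 0, 0], 0, 0],
])

```text
clock: 8.32
eef_pos: [639.0, 66.2, 233.9]
tcp_rot: [-3.141, -0.007, 3.111]
contact_force: [-25.8, -0.2, 19.7]
opening: 0.001
```

b is at the far stop too, so c should be the one that jams.

>>> step_arm([
  [[10, 0, 0], 0, 0],
  [[25, 0, 0], 0, 0],
  [[30, 0, 0], 0, 0],
  [[30, 0, 0], 0, 0],
  [[22, 0, 0], 0, 0],
  [[0, -30, 0], 0, 0],
  [[0, -30, 0], 0, 0],
  [[0, -14, 0], 0, 0],
  [[0, 0, 0], 0, 0],
])

```text
clock: 9.45
eef_pos: [519.8, -4.2, 236.4]
tcp_rot: [3.139, 0.009, 3.112]
contact_force: [-0.5, 0.6, 0.3]
opening: 0.001
```

>>> step_arm([
  [[-8, 0, 0], 0, 0],
  [[-8, 0, 0], 0, 0],
  [[-8, 0, 0], 0, 0],
  [[-8, 0, 0], 0, 0],
  [[-8, 0, 0], 0, 0],
  [[-5, 0, 0], 0, 0],
  [[-4, 0, 0], 0, 0],
  [[-4, 0, 0], 0, 0],
])

```text
clock: 10.45
eef_pos: [576.2, -3.9, 236.3]
tcp_rot: [3.139, 0.006, 3.113]
contact_force: [-2.2, -0.7, 0.4]
opening: -0.001
```

>>> step_arm([
  [[-4, -1, 1], 0, 0],
  [[-4, -1, 0], 0, 0],
  [[-4, 0, 0], 0, 0],
  [[-4, 0, 0], 0, 0],
  [[-4, 0, 0], 0, 0],
])

```text
clock: 11.08
eef_pos: [590.7, -6.1, 234.2]
tcp_rot: [3.138, -0.015, 3.113]
contact_force: [-18.4, 1.1, 13.8]
opening: 0.002
```

c stops at about half-way with 18 N, so it is jammed. I'll back off, hop over the tab and check with a picture from there.

>>> step_arm([
  [[12, 0, 0], 0, 0],
  [[0, 0, -30], 0, 0],
  [[0, 0, -26], 0, 0],
  [[-25, 0, 0], 0, 0],
  [[-25, 0, 0], 0, 0],
  [[-17, 0, 0], 0, 0],
  [[0, 0, 0], 0, 0],
])

```text
clock: 11.95
eef_pos: [648.9, -8.5, 292.8]
tcp_rot: [3.139, -0.005, 3.113]
contact_force: [-0.6, 0.2, -0.8]
opening: -0.001
```

Run:
```python
from h import *
f=grab_frame("scene");g=grab_frame("top")
for b in sorted(blobs(f,*BLUE,BOX["scene"])): print(b,np.round(ray("scene",b[0],b[1],70)))
cv2.imwrite("pics/c.png",np.hstack([cv2.resize(g[120:240,190:300],(400,436),interpolation=2),cv2.resize(f[120:240,190:310],(400,400),interpolation=2)[:436] if 0 else cv2.resize(f[120:240,195:305],(400,436),interpolation=2)]))
```

```text
(np.float64(260.8), np.float64(159.0), 34, [259, 154, 4, 12]) [661. 145.  70.]
(np.float64(272.3), np.float64(188.9), 65, [269, 183, 8, 14]) [609.  -5.  70.]
(np.float64(273.0), np.float64(171.4), 49, [271, 166, 5, 12]) [657.  68.  70.]
```

View pics/c.png

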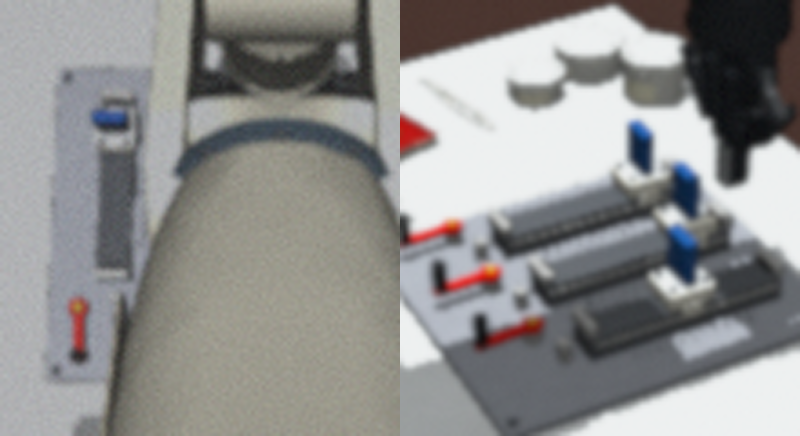

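The scene half of the picture shows tabs a and b fully out (x ≈ 661 and 657) and c half-way (609). All arms are parked and the fingers are above the far side of c. I'll go down and push c home.

>>> step_arm([
  [[0, 0, 30], 0, 0],
  [[0, 0, 28], 0, 0],
  [[10, 0, 0], 0, 0],
  [[8, 0, 0], 0, 0],
  [[8, 0, 0], 0, 0],
  [[8, 0, 0], 0, 0],
  [[8, 0, 0], 0, 0],
  [[8, 0, 0], 0, 0],
  [[6, 0, 0], 0, 0],
  [[5, 0, 0], 0, 0],
])

```text
clock: 13.3
eef_pos: [581.2, -6.4, 238.4]
tcp_rot: [3.139, 0.0, 3.113]
contact_force: [2.9, 0.2, -2.5]
opening: 0.004
```

>>> step_arm([
  [[4, 0, 1], 0, 0],
  [[4, 0, 1], 0, 0],
  [[4, 0, 0], 0, 0],
  [[4, 0, 0], 0, 0],
  [[4, 0, 0], 0, 0],
])

```text
clock: 13.92
eef_pos: [565.9, -5.9, 237.5]
tcp_rot: [3.139, 0.019, 3.113]
contact_force: [17.9, -1.5, -13.7]
opening: 0.0
```

c is home at its near stop with 18 N. Now I'll retreat, lift and go to the gap between knobs b and c.

>>> step_arm([
  [[-13, 0, 0], 0, 0],
  [[0, 0, -30], 0, 0],
  [[0, 0, -30], 0, 0],
  [[32, 10, 0], 0, 0],
  [[32, 16, 0], 0, 0],
  [[32, 18, 0], 0, 0],
  [[29, 16, 0], 0, 0],
  [[0, 0, 0], 0, 0],
])

```text
clock: 14.92
eef_pos: [449.8, 58.1, 295.9]
tcp_rot: [3.14, 0.005, 3.112]
contact_force: [-0.0, -0.9, -0.1]
opening: -0.003
```

Run:
```python
from h import *
f=grab_frame("scene");s=sense()
for b in sorted(blobs(f,*BLUE,BOX["scene"])): print(b,np.round(ray("scene",b[0],b[1],70)))
p=s["eef_pos"][:2]-[598.5,66.5];c,q=np.cos(.033),np.sin(.033)
print("bed",p@[c,-q],p@[q,c],s["eef_pos"])
```

```text
(np.float64(255.3), np.float64(193.8), 66, [252, 188, 7, 14]) [557.  -2.  70.]
(np.float64(260.9), np.float64(159.2), 32, [259, 154, 4, 12]) [661. 144.  70.]
(np.float64(273.1), np.float64(171.2), 51, [271, 166, 5, 12]) [658.  69.  70.]
bed -147.05532397839988 -13.506940462921431 [451.07909224  57.85235835 296.20855016]
```

>>> step_arm([
  [[0, 0, 30], 0, 0],
  [[0, 0, 30], 0, 0],
  [[0, 0, 24], 0, 0],
  [[0, 0, 0], 0, 0],
])

```text
clock: 15.48
eef_pos: [456.4, 56.9, 210.8]
tcp_rot: [3.14, 0.011, 3.112]
contact_force: [-0.2, -1.1, -0.1]
opening: -0.002
```

Run:
```python
from h import *
f=grab_frame("scene")
cv2.imwrite("pics/d.png",cv2.resize(f[130:250,170:320],(750,600),interpolation=2))
```

```text
(no output)
```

View pics/d.png

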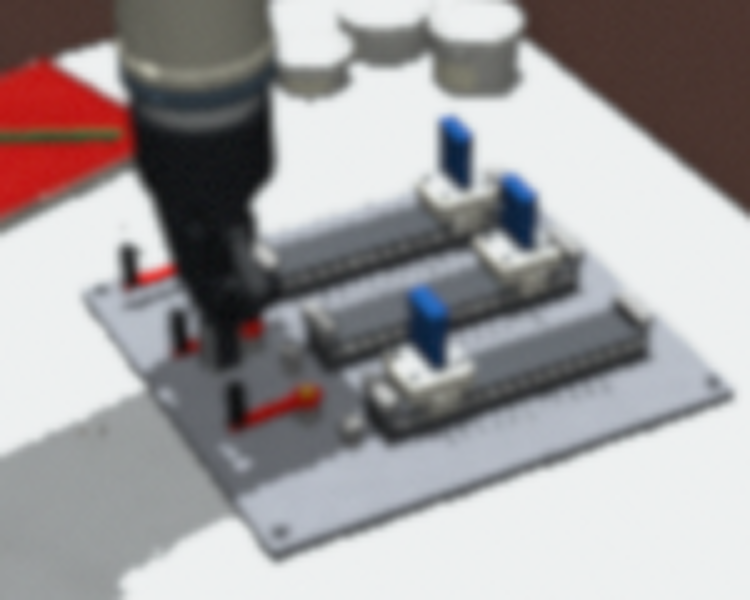

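The picture shows the fingers between knobs b (180,330) and c (235,405), clear of both, with the shuttles as intended. I'll push knob c toward −y.

>>> step_arm([
  [[0, -7, 0], 0, 0],
  [[0, -7, 0], 0, 0],
  [[-1, -7, 0], 0, 0],
  [[-1, -7, 0], 0, 0],
  [[-1, -7, 0], 0, 0],
  [[-2, -6, 0], 0, 0],
])

```text
clock: 16.27
eef_pos: [464.0, 13.2, 215.1]
tcp_rot: [3.138, 0.022, 3.111]
contact_force: [4.5, 5.1, -2.6]
opening: -0.002
```

>>> step_arm([
  [[0, 9, 2], 0, 0],
  [[16, 0, 2], 0, 0],
  [[15, 0, 0], 0, 0],
  [[0, -14, 0], 0, 0],
  [[0, -15, 0], 0, 0],
  [[0, 0, 0], 0, 0],
])

```text
clock: 17.02
eef_pos: [427.5, -7.2, 209.6]
tcp_rot: [3.139, 0.017, 3.112]
contact_force: [-0.3, 0.0, 0.3]
opening: 0.001
```

Run:
```python
from h import *
f=grab_frame("scene")
cv2.imwrite("pics/e.png",cv2.resize(f[130:250,170:320],(750,600),interpolation=2))
```

```text
(no output)
```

View pics/e.png

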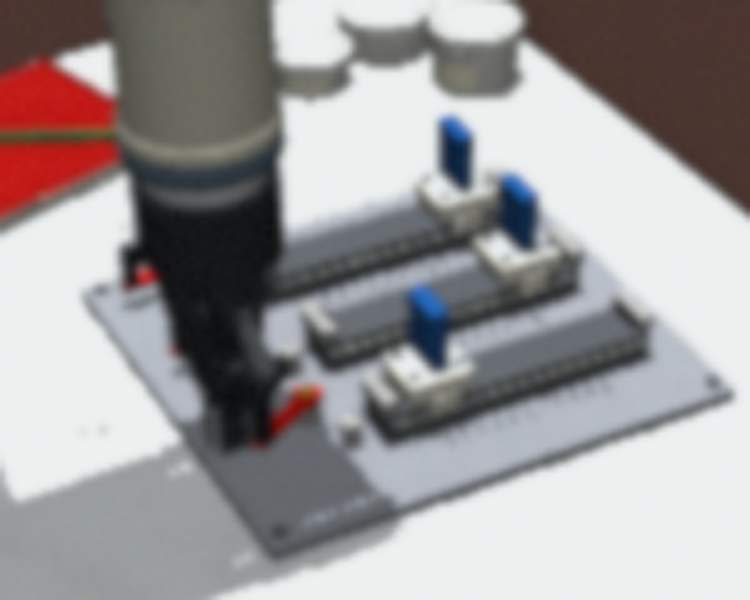

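Arm c is swung roughly half-way and the fingers are on the near side of its knob, which is hidden at about (262,415). I'll push +x now.

>>> step_arm([
  [[-8, -2, 0], 0, 0],
  [[-7, -2, 0], 0, 0],
  [[-6, -2, 0], 0, 0],
  [[-6, -2, 0], 0, 0],
  [[-5, -1, 0], 0, 0],
])

```text
clock: 17.7
eef_pos: [451.4, -18.4, 208.0]
tcp_rot: [-3.14, -0.014, 3.118]
contact_force: [-12.6, -10.2, 15.8]
opening: 0.001
```

The force is diagonal (−12, −10 N), so the finger corner is pressing radially on the knob. I'll back off and locate the knob.

>>> step_arm([
  [[14, 0, 0], 0, 0],
  [[15, 0, -20], 0, 0],
  [[0, 0, -30], 0, 0],
  [[20, 30, -20], 0, 0],
  [[0, 30, 0], 0, 0],
  [[0, 0, 0], 0, 0],
])

```text
clock: 18.45
eef_pos: [404.5, 44.9, 280.8]
tcp_rot: [-3.141, -0.012, 3.118]
contact_force: [-1.2, -0.5, -0.8]
opening: 0.0
```

Run:
```python
from h import *
s=sense();print(s["eef_pos"])
f=grab_frame("scene");
cv2.imwrite("pics/f.png",cv2.resize(f[170:240,180:264],(720,600),interpolation=2))
```

```text
[404.47734643  44.90165171 280.81789827]
```

View pics/f.png

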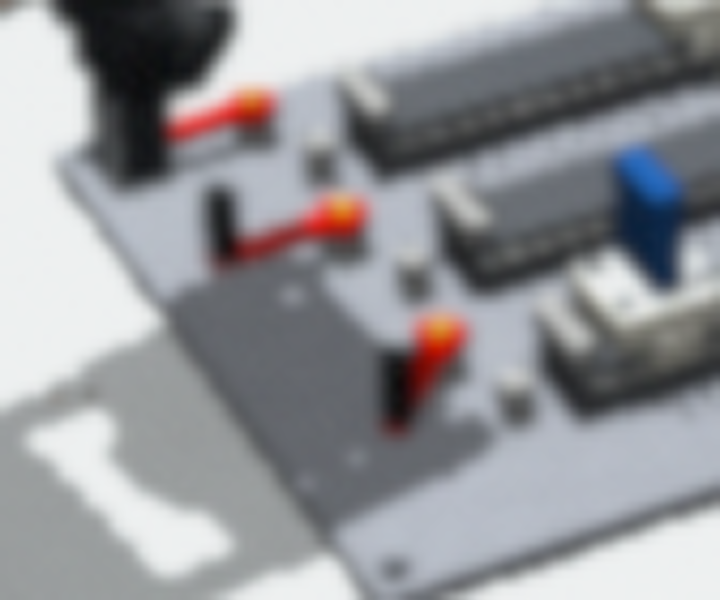

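Run:
```python
from h import *
for x,y,z in((397,355,50),(395,388,39),(440,330,28),(222,225,39),(342,207,28)):
    p=ray("scene",180+(x+.5)/8.571-.5,170+(y+.5)/8.571-.5,z); print(np.round(p))
```

```text
[464.  -5.  50.]
[462.  -7.  39.]
[494.  25.  28.]
[452.  98.  39.]
[497. 101.  28.]
```

Knob c is at about (463, −6), so its angle is about 47°. I'll come in centred on it and push +x.

>>> step_arm([
  [[-12, -24, 0], 0, 0],
  [[-12, -23, 0], 0, 0],
  [[0, 0, 25], 0, 0],
  [[0, 0, 25], 0, 0],
  [[0, 0, 20], 0, 0],
  [[0, 0, 0], 0, 0],
])

```text
clock: 19.25
eef_pos: [427.2, -8.1, 207.7]
tcp_rot: [-3.14, -0.013, 3.118]
contact_force: [-0.1, 0.3, 0.3]
opening: 0.001
```

>>> step_arm([
  [[-8, 4, 0], 0, 0],
  [[-7, 1, 0], 0, 0],
  [[-6, 0, 0], 0, 0],
  [[-5, 0, 0], 0, 0],
  [[-5, 0, 0], 0, 0],
])

```text
clock: 19.88
eef_pos: [457.0, -4.7, 208.4]
tcp_rot: [-3.138, -0.023, 3.119]
contact_force: [-2.5, -1.3, 0.4]
opening: -0.002
```

>>> step_arm([
  [[-5, -1, 0], 0, 0],
  [[-5, -1, 0], 0, 0],
  [[-4, -2, 0], 0, 0],
  [[-4, -2, 0], 0, 0],
])

```text
clock: 20.38
eef_pos: [476.7, -11.0, 208.7]
tcp_rot: [-3.139, -0.021, 3.119]
contact_force: [-1.0, 1.3, -0.2]
opening: -0.001
```

>>> step_arm([
  [[-3, 0, 0], 0, 0],
  [[-3, 0, 0], 0, 0],
])

```text
clock: 20.62
eef_pos: [480.8, -11.4, 208.1]
tcp_rot: [-3.138, -0.029, 3.119]
contact_force: [-13.0, 1.4, 10.9]
opening: 0.001
```

The stop is reached with 13 N. I'll retreat, lift away and check.

>>> step_arm([
  [[15, 0, 0], 0, 0],
  [[20, 0, 0], 0, 0],
  [[0, 0, -40], 0, 0],
  [[0, 0, -40], 0, 0],
  [[20, 0, -40], 0, 0],
  [[40, 0, -30], 0, 0],
  [[0, 0, 0], 0, 0],
  [[0, 0, 0], 0, 0],
])

```text
clock: 21.62
eef_pos: [386.6, -9.1, 365.4]
tcp_rot: [-3.137, -0.021, 3.119]
contact_force: [-0.5, -0.4, -0.1]
opening: -0.0
```

Run:
```python
from h import *
s=sense();print(s["eef_pos"],s["contact_force"],abs(s["qvel"]).max())
f=grab_frame("scene")
for b in sorted(blobs(f,*BLUE,BOX["scene"])): print(b,np.round(ray("scene",b[0],b[1],70)))
cv2.imwrite("pics/g.png",cv2.resize(f[140:250,180:320],(764,600),interpolation=2))
```

```text
[386.58569743  -9.13125854 365.39711917] [-0.49405314 -0.40192575 -0.05506795] 0.02501499949332771
(np.float64(255.3), np.float64(193.9), 67, [252, 188, 7, 14]) [557.  -2.  70.]
(np.float64(260.8), np.float64(159.1), 33, [259, 154, 4, 12]) [661. 144.  70.]
(np.float64(273.1), np.float64(171.2), 51, [271, 166, 5, 12]) [658.  69.  70.]
```

View pics/g.png

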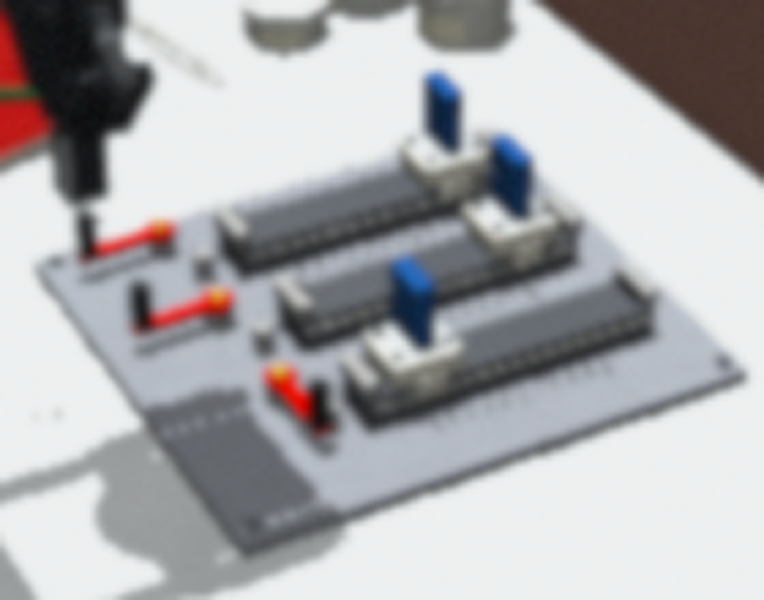

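The picture shows arm c closed: its knob, near (320,405), points to −y across the mouth of guide c, parallel to the plate's near edge. Arms a and b are parked, tabs a and b are out, c is home and the robot is clear. I'm handing in.

```bash
python3 -c "
from rig import *
print(sign_off())"
```

```text
the job is handed in; nothing more can be done
None
```

The travel check is done and handed in after about 22 of the 58 s; `sign_off` gives no verdict.

- **Travel check:** Shuttles a and b reached the far stop, with about 26 N on the tool at the stop. Shuttle c jammed at about 54 mm. I pushed it home to its near stop (18 N), then swung red arm c to its stop (13 N).
- **Last picture:** Tabs a and b are at x ≈ 661 and 658 mm, fully out. Tab c is at about 557 mm, a few mm from where home is expected. Arm c is closed, arms a and b are parked, and the robot is clear with about zero force on it.
- **What went wrong on the way:** My first push on knob c from the near side caught it with a finger corner (about 23 N in all). I backed off, found the knob again in a picture and came in centred on it.
- **Bystanders:** I never went near the jar, bottles or tin, but I did not measure their positions at the end.

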